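# Lay the loaf tin lid-up and press it home against the tray's sprung stop

## Task

Push the standing loaf tin over, high on its lid side, so that it lies on the baking sheet with its lid facing up. Then slide it along the sheet until its leading end is flush against the padded spring stop, and press it there steadily with about 12 newtons (at least 8, never more than 20) for a good second before backing away, leaving it lying square and touching the pad. Do not shove the tin itself with more than 30 newtons, and leave the jar, the carton and the bread roll where they are.

Things in the scene. Friction and masses are not known exactly. Their poses are not given: they have to be found in the camera images.
- tin: Plain steel lidded loaf tin, 90 x 90 mm in section, 190 mm long, 0.45 to 0.8 kg, too wide to grasp. It starts standing on end on the baking sheet, at x = 150 to 200 mm of the sheet, within 20 mm of its centre line. Origin: centre of the end it stands on; z runs along its length (up at the start); its +x side is the lid, which starts facing away from the stop within 0.2 rad.
- lid_high (a point): A point on the middle of the lid's outer face, 150 mm from the end the tin stands on and 49 mm from its mid-plane; axes as the tin's. The lid is a 94 x 182 mm aluminium plate 4 mm thick with a dark bar (50 mm wide, 14 mm tall, 6 mm proud) centred 70 mm from that end. A push here tips the tin towards the stop, lid up; its underside becomes the trailing end. Low pushes may only slide it.
- pan: Aluminium baking sheet fixed to the counter, 530 x 300 mm, floor 3 mm thick, rim 12 mm high and 3 mm thick all round. Origin: centre of its underside, on the counter; x is its long axis and points from the stop towards the standing tin, z up. Sliding the lying tin on it takes 1.5 to 6 N, which comes on top of the press on the stop.
- stop: Dark steel bar 16 x 200 x 50 mm fixed across the sheet near its end, carrying on two rods, on the side towards the tin, a black rubber-faced pad 150 mm wide, from 12 to 58 mm above the counter. Origin: centre of the bar's underside, on the sheet's floor; axes parallel to the sheet's. A tin meeting the pad askew may wedge there, so square it while it slides freely.
- pad_nominal (a point): Fixed point where the middle of the pad's face would be with its carriage at mid setting, 52 mm from the stop's origin along x; axes as the sheet's. The real face lies up to 10 mm nearer or farther along x: the setting changes and is not measured, so find it by feel. The pad yields on a damped spring, 2 N per mm from first touch, 12 mm of travel, and returns slowly.
- jar: Bystander: amber glass jar, 68 mm across, 100 mm tall, on the counter beside the sheet. Origin: centre of its underside.
- carton: Bystander: brown cardboard carton, 80 x 110 x 60 mm tall, on the counter beside the sheet. Origin: centre of its underside.
- roll: Bystander: bread roll, 80 mm across, 47 mm tall, on the counter beside the sheet. Origin: centre of its underside.

How it is judged (in metres and radians):
On the way, in this order (a step that is already met when the one before it is completed fails the run):
1. the tin lies on the sheet, lid up (angle between tin's own x axis and vertical below 0.1 rad and z of tin in the frame of pan below 0.06 m and linear speed of tin below 0.05 m/s), for 0.2 s.
2. the tin, lid up and square, is pressed against the stop's pad with 8 to 20 N for half a second (angle between tin's own x axis and vertical below 0.1 rad and angle between the z axis of tin and the x axis of pan, either way round below 0.06 rad and contact force between tin and stop between 8 and 20 N), for 0.5 s.
At the end, for the whole second after the job is handed in: The tin lies on the sheet lid up (within 0.10 rad), its length along the sheet within 0.06 rad, at rest, its leading end still touching the stop's pad (more than 0.2 N) (angle between tin's own x axis and vertical below 0.1 rad and z of tin in the frame of pan below 0.06 m and angle between the z axis of tin and the x axis of pan, either way round below 0.06 rad and contact force between tin and stop above 0.2 N and linear speed of tin below 0.02 m/s).
It fails at once if the tin is pressed on the stop with more than 20 N (contact force between tin and stop above 20 N).
It fails at once if the fingers or arm push the tin with more than 30 N (contact force between any of the fingers, the arm and tin above 30 N).
It fails at once if a bystander is moved more than 20 mm (distance of any of jar, carton, roll from where it was at the start of the episode above 0.02 m).
It also fails if it takes over 69 s, if anything falls off the work surface, if the arm or the gripper's body presses on something with over 40 N, if the wrist force passes 120 N, or if a joint passes its speed limit or range.

## Robot

A 6-joint arm with a two-finger parallel gripper is mounted at the origin on the work surface. World frame = base frame: x ahead of the robot, y to its left, z up, the work surface at z = 0. Lengths are in mm, angles in rad, forces in N, time in s.
With the tool pointing down it reaches from about 400 to 925 mm from the base axis. Payload 12.5 kg.
Tool frame: the origin (TCP) lies midway between the tips of the shut fingers; the grasp point (between the pads) lies 19 mm behind it (env.pinch_z is the z of the grasp point in the tool frame, in mm); z points along the fingers, y is the line along which they close (so a half turn about z gives the same grasp; the last joint's range is limited). The gripper opens to 95 mm and grips with 3 to 60 N. Pads are 20 mm wide; open, the fingers measure 119 mm over their backs; the gripper's body (75 mm by 180 mm) begins 59 mm behind the grasp point.
Start: joints at [1.202, 0.491, 1.559, -0, 1.092, -0.106], TCP at [162.348, 603.564, 214.661] pointing down, gripper open.
Joint ranges: [-3.1, 3.1], [-0.84, 2.19], [0.05, 2.79], [-1.13, 4.28], [0.06, 2.93], [-2.69, 2.69]. Speed limits (rad/s): [2.22, 2.22, 2.79, 3.14, 3.14, 3.14].

## Interface

Orientations are given as [roll, pitch, yaw] about the fixed x, y, z axes, in that order (R = Rz(yaw) Ry(pitch) Rx(roll)).
In Python, from cell import env, eyes gives the robot as it stands.
- The arm moves only by the shell command python3 -m inch 'ROWS'. ROWS is JSON, a list of rows, each a list of 3 entries, a list of its own where there are three numbers: the shift along the tool's x, y, z in units of 60 mm (1.0 is 60 mm), then the turn about the tool's z in units of 5 degrees (1.0 is 5 degrees), then the closure, from -1 (fully open) to 1 (shut). In form: [[[tx, ty, tz], turn, claw], ...]. A call has exactly 10 rows; each row shifts and turns the commanded pose from where the row before left it, along the tool's axes as they then stand; what a row does not reach is not made up. A row lasts 1/8 s, in which the tool goes at most 62.5 mm and 10.7 degrees, less where a joint would pass 70% of its speed; a pose out of reach is approached as far as the arm can. A call is refused whole if a number of a shift passes 1 or a number of a turn 1, either way. A call with a gripper value outside its range is refused whole. The fingers move at their own pace and stop on an object; the grip force is fixed at half the most. Time passes only in rows, so rows that do not move let the fingers close, or fill a call up. It gives the time, the measured TCP pose, the force, the opening and the grip force at its end, in the units of the state.
- env.state(): the state, without advancing time (a new reading comes with each control period).
- eyes.read_camera(name): name is "side" or "top" or "wrist"; returns a dict with "pixels" (384x512x3 uint8, red, green, blue), "fx", "fy", "cx", "cy" (pixels), "extrinsics" (4x4, takes a point from world to camera coordinates). Camera axes: x right, y down, z forward; pixel columns grow to the right and rows downward; lengths in mm; the calibration is good to about 2 mm. A picture is of the moment at which its call begins. There is no depth.
- env.job_done(): hands the job in; it is judged then, once.
Trained networks look in a picture, given as the dict that the camera call returned (one of the last four; its "shot" number tells which), for a name from the list of things; names that differ only in an ending like _2 or _b are one class to them, and where a whole thing is asked for, a point or a joint stands for the part that bears it (a point fixed in the world has none). Each returns a list of dicts, best first, with "score" (0 to 1); they miss things now and then, are a little off and sometimes report something else, mostly with a low value. They report only what shows in the picture. A call takes as long as a camera call.
- eyes.boxes_of(name, picture): "centre" ([row, column] in pixels, amid what is visible of it).
- eyes.cut_out(name, picture): "mask" (384x512 bool, what is visible of it) and "centre" ([row, column] in pixels, amid what is visible of it).
- eyes.spot_point(name, picture): "centre" ([row, column] in pixels: a listed point, or the origin of a listed thing).
The state is a dict: "t": time; "joints": joint angles; "qvel": joint speeds; "tau": joint torques, N m; "eef_pos": TCP position; "tcp_rot": TCP orientation; "ft_force": force on the tool from outside, world axes, zero at the start; "moment": the same for the moment, N m; "opening": opening from 0.0 (shut) to 1.0 (fully open); "grip_force": force on a finger pad.
Only numpy, scipy, OpenCV 4.12 (cv2) and the standard library are available. Lean on these libraries where they do the work, as an engineer would, in place of code of your own. Each camera call takes 0.05 s, during which the arm holds its last target. There are 200 camera calls.

## Working session

There is one attempt and no reset: what is moved stays moved. The work goes in short steps, Python scripts to look and compute and a shell command to move; the robot and the scene stay as the last step left them, time stands still between calls to the robot, and variables do not carry over. Pictures are saved under pics/ and viewed, at most 11 in all, crops included, and the job is handed in when it is done.

```bash
ls; mkdir -p pics
cat > h.py <<'E'
import numpy as np, cv2
from cell import env, eyes
def P(p):
    K=np.array([[p['fx'],0,p['cx']],[0,p['fy'],p['cy']],[0,0,1.]]); return K@np.array(p['extrinsics'])[:3]
def tri(obs):
    A=[]
    for M,(r,c) in obs: A+= [c*M[2]-M[0], r*M[2]-M[1]]
    X=np.linalg.svd(np.array(A))[2][-1]; return X[:3]/X[3]
def onplane(M,rc,z):
    r,c=rc; A=np.array([c*M[2]-M[0], r*M[2]-M[1]]); return np.linalg.solve(A[:,:2],-A[:,2]*z-A[:,3])
def proj(M,X):
    u=M@np.append(X,1); return np.array([u[1],u[0]])/u[2]
E
python3 - <<'E'
from h import *
s=env.state(); print(s)
ps={n:eyes.read_camera(n) for n in("side","top")}
cv2.imwrite('pics/a.png',cv2.cvtColor(np.hstack([ps['side']['pixels'],ps['top']['pixels']]),cv2.COLOR_RGB2BGR)[:, :])
im=cv2.imread('pics/a.png'); cv2.imwrite('pics/a1.png',im[:,:512]); cv2.imwrite('pics/a2.png',im[:,512:])
for n,p in ps.items():
    E=np.array(p['extrinsics']); print(n,'cam at',-E[:3,:3].T@E[:3,3],'axis',E[2,:3])
for t in["tin","lid_high","pan","stop","pad_nominal","jar","carton","roll"]:
    o=[]
    for n,p in ps.items():
        d=eyes.spot_point(t,p)
        print(t,n,[(round(x['score'],2),np.round(x['centre'],1).tolist()) for x in d[:2]])
        if d:o.append((P(p),d[0]['centre']))
    if len(o)==2: X=tri(o); print('   ',X.round(1),[ (proj(M,X)-rc).round(1).tolist() for M,rc in o])
E
```

```text
pics
{'t': 0.0, 'joints': array([ 1.20238237e+00,  4.91571572e-01,  1.55950386e+00, -1.83506997e-05,
        1.09166491e+00, -1.05625934e-01]), 'qvel': array([ 0.00153844, -0.00181148,  0.00125262, -0.00033966,  0.00068243,
        0.00186476]), 'tau': array([ 3.46296665e-04, -6.12640214e+01, -2.58182949e+01,  6.93105720e-02,
        4.83004865e-02, -1.08614649e-04]), 'eef_pos': array([162.26183911, 603.29829074, 214.03554347]), 'tcp_rot': array([-3.14044964e+00, -1.04816658e-04,  2.87881304e+00]), 'ft_force': array([ 0.38769892, -1.00377471,  0.32593202]), 'moment': array([0.03313787, 0.00550475, 0.01459774]), 'grip_force': 0.0, 'opening': 1.0002670309847443}
side cam at [ 325.12207527 -746.9206275   831.49311098] axis [ 0.27332066  0.69992279 -0.65985143]
top cam at [ 434.17018221   -5.54061188 1425.87766233] axis [ 0.15867307  0.00462014 -0.98732037]
tin side [(0.79, [174.7, 199.5]), (0.25, [215.5, 304.1])]
tin top [(0.93, [232.9, 172.3])]
    [544.5 241.9   2. ] [[0.3, -2.2], [-1.7, 0.3]]
lid_high side [(0.97, [130.0, 186.4])]
lid_high top []
pan side [(0.76, [216.7, 217.5])]
pan top [(0.61, [233.1, 240.2])]
    [544.   41.8   1.8] [[0.1, -0.8], [-0.6, 0.1]]
stop side [(0.89, [282.4, 264.8])]
stop top [(0.68, [225.8, 323.5])]
    [ 576.1 -207.1   -5.8] [[0.7, -4.0], [-2.3, 0.7]]
pad_nominal side [(0.82, [257.3, 250.4])]
pad_nominal top [(0.62, [222.3, 312.1])]
    [ 570.2 -164.1   48.1] [[-0.3, 1.9], [1.1, -0.3]]
jar side [(0.6, [300.9, 306.7]), (0.45, [216.3, 215.7])]
jar top [(0.84, [197.9, 353.3])]
    [ 655.  -294.6   -2.3] [[0.1, -0.6], [-0.3, 0.1]]
carton side [(0.63, [215.0, 305.2]), (0.62, [183.2, 282.9])]
carton top [(0.58, [156.7, 224.7])]
    [ 836.8   98.  -159.7] [[1.9, -9.9], [-7.3, 2.5]]
roll side [(0.96, [219.4, 304.6]), (0.5, [174.6, 197.7])]
roll top [(0.6, [156.6, 270.4])]
    [780.5 -44.9 -14. ] [[0.1, -0.5], [-0.3, 0.1]]
```

View pics/a1.png

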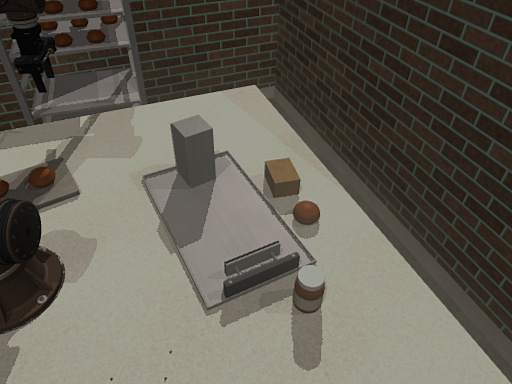

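View pics/a2.png

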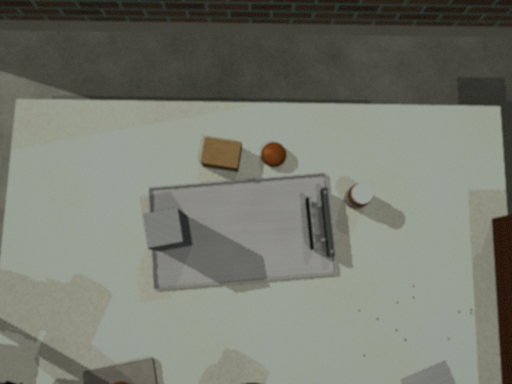

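The side view shows the tin standing at the far-left end of the sheet (col 195, rows 120–185). The stop and pad are at the near end (about col 260, row 265), with the jar at (306, 285). The carton (282, 177) and roll (306, 212) are beyond the sheet. In the top view the tin's top face covers cols 145–183, rows 209–250, and the sheet's corners are near (150,188), (325,175), (336,274) and (156,290). I'll zoom in for the angles.

```bash
cat > m1.py <<'E'
from h import *
p=eyes.read_camera('top'); s=eyes.read_camera('side'); np.save('pics/Mt.npy',P(p)); np.save('pics/Ms.npy',P(s))
M=P(p)
im=cv2.cvtColor(p['pixels'],cv2.COLOR_RGB2BGR); cv2.imwrite('pics/top0.png',im)
ims=cv2.cvtColor(s['pixels'],cv2.COLOR_RGB2BGR); cv2.imwrite('pics/side0.png',ims)
a=cv2.resize(im[195:265,130:205],None,fx=5,fy=5,interpolation=cv2.INTER_CUBIC)
b=cv2.resize(ims[110:190,165:225],None,fx=5,fy=5,interpolation=cv2.INTER_CUBIC)
c=np.zeros((400,700,3),np.uint8); c[:350,:375]=a; c[:400,380:680]=b; c=cv2.convertScaleAbs(c,alpha=1.4)
cv2.imwrite('pics/b.png',c)
# pan outline from mask
for n in('pan','tin'):
    d=eyes.cut_out(n,p)[0]; m=d['mask'].astype(np.uint8)
    print(n,d['score'],m.sum()); h=cv2.convexHull(max(cv2.findContours(m,0,2)[0],key=cv2.contourArea))
    q=cv2.approxPolyDP(h,6,True)[:,0]; print(q.tolist())
    for x in q: print(onplane(M,(x[1],x[0]),12 if n=='pan' else 190).round(1))
E
python3 m1.py
```

```text
pan 0.66 17007
[[324, 174], [334, 274], [153, 288], [150, 188]]
[ 722.6 -204.8]
[ 428.1 -232.3]
[379.  289.5]
[671.  313.4]
tin 0.66 1718
[[187, 217], [189, 246], [147, 248], [143, 214], [177, 209]]
[567.1 173.9]
[492.8 165.8]
[485.8 272.8]
[572.9 287.8]
[587.4 200.6]
```

View pics/b.png

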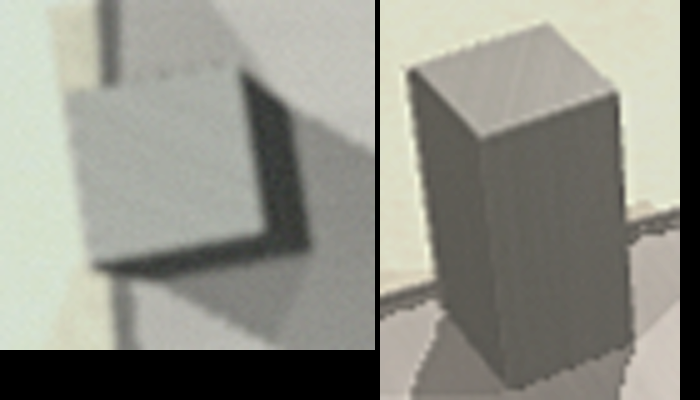

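The crop shows the tin's top face with corners at (68,92), (243,68), (265,235), (95,265) in the top view. In the side crop they are at (410,68), (548,22), (617,92), (483,138). The lid faces the far end, away from the stop, as expected.

Run:
```python
from h import *
Mt,Ms=np.load('pics/Mt.npy'),np.load('pics/Ms.npy')
T=np.array([(68,92),(243,68),(265,235),(95,265)])/5-.4+[130,195]
S=np.array([(410-380,68),(548-380,22),(617-380,92),(483-380,138)])/5-.4+[165,110]
# top order: TL(high y, far x), TR(low y, far x), BR(low y, near x), BL(high y near x)
A=np.array([onplane(Mt,t[::-1],190) for t in T]); print('top',A.round(1).tolist(),A.mean(0).round(1))
B=np.array([onplane(Ms,t[::-1],190) for t in S]); print('side',B.round(1).tolist(),B.mean(0).round(1))
def ang(v): return round(np.degrees(np.arctan2(v[1],v[0])),1)
print('tin +x dir top', ang(A[0]-A[1]),ang(A[3]-A[2]),' perp:',ang(A[1]-A[2])+90,ang(A[0]-A[3])+90)
for i in range(4): print(i,[ang(B[(i+1)%4]-B[i])])
C=np.array([[722.6,-204.8],[428.1,-232.3],[379,289.5],[671,313.4]]);print('pan',C.mean(0),ang(C[3]-C[0]),ang(C[2]-C[1]),ang(C[0]-C[1])+90,ang(C[3]-C[2])+90)
```

```text
top [[575.5, 287.4], [589.5, 197.6], [503.7, 182.6], [486.9, 268.8]] [538.9 234.1]
side [[488.4, 274.2], [577.8, 294.4], [593.2, 206.4], [509.6, 189.0]] [542.2 241. ]
tin +x dir top 98.9 101.0  perp: 99.9 101.9
0 [np.float64(12.7)]
1 [np.float64(-80.0)]
2 [np.float64(-168.2)]
3 [np.float64(103.9)]
pan [550.175  41.45 ] 95.7 95.4 95.3 94.7
```

```bash
python3 -m inch '[[[-0.687,-0.259,0],0,0.2],[[-0.687,-0.259,0],0,0.2],[[-0.687,-0.259,0],0,0.2],[[-0.687,-0.259,0],0,0.2],[[-0.687,-0.259,0],0,0.2],[[-0.687,-0.259,0],0,0.2],[[-0.687,-0.259,0],0,0.2],[[-0.687,-0.259,0],0,0.2],[[-0.687,-0.259,0],0,0.2],[[-0.687,-0.259,0],0,0.2]]'; python3 -m inch '[[[0,0,0],1,0.2],[[0,0,0],1,0.2],[[0,0,0],1,0.2],[[0,0,0],1,0.2],[[0,0,0],1,0.2],[[0,0,0],1,0.2],[[0,0,0],1,0.2],[[0,0,0],1,0.2],[[0,0,0],1,0.2],[[0,0,0],1,0.2]]'
```

```text
t: 2.35
eef_pos: [521.1, 345.5, 214.7]
tcp_rot: [3.141, 0.0, 2.879]
ft_force: [-0.0, 0.9, 1.0]
opening: 0.397
grip_force: 0.0
t: 3.6
eef_pos: [520.0, 346.4, 214.7]
tcp_rot: [3.142, -0.0, 2.003]
ft_force: [-0.2, -0.3, -1.1]
opening: 0.401
grip_force: 0.0
```

```bash
python3 -m inch '[[[0,0,0],0.95,0.2],[[0,0,0],0.9,0.2],[[0,0,0],0.9,0.2],[[0,0,0.3],0,0.2],[[0,0,0.3],0,0.2],[[0,0,0.3],0,0.2],[[0,0,0],0,0.2],[[0,0,0],0,0.2],[[0,0,0],0,0.2],[[0,0,0],0,0.2]]'
python3 - <<'E'
from h import *
o={}
for n in('top','side','wrist'):
    p=eyes.read_camera(n)
    for t in('lid_high','tin'):
        d=eyes.spot_point(t,p); print(n,t,[(round(x['score'],2),np.round(x['centre'],1)) for x in d[:2]])
        if d and d[0]['score']>.5:o.setdefault(t,[]).append((P(p),d[0]['centre']))
    if n=='wrist': cv2.imwrite('pics/w.png',cv2.cvtColor(p['pixels'],cv2.COLOR_RGB2BGR))
for t in o:
    if len(o[t])>1: print(t,tri(o[t]).round(1))
E
```

```text
t: 4.85
eef_pos: [520.2, 346.5, 161.2]
tcp_rot: [3.141, -0.0, 1.766]
ft_force: [0.4, -0.2, 0.0]
opening: 0.397
grip_force: 0.0
top lid_high [(0.59, array([232.2, 237.9]))]
top tin [(0.71, array([234.8, 173.8])), (0.58, array([222.3, 310.7]))]
side lid_high [(0.6, array([130.2, 182.6]))]
side tin [(0.87, array([175. , 197.5]))]
wrist lid_high [(0.97, array([318.8, 246.9]))]
wrist tin [(0.97, array([272. , 247.6]))]
lid_high [536.5 129.5 184.4]
tin [538.4 236.5   7.3]
```

View pics/w.png

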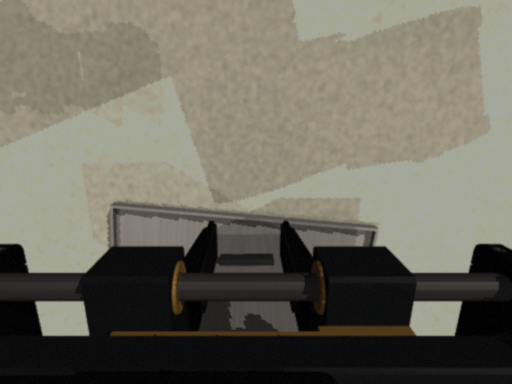

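The wrist view shows the lid's dark bar at (col 246, row 260), level and centred between the fingers (cols 210 and 288). The gripper is lined up with the lid, so I'll push now.

```bash
python3 -m inch '[[[-0.15,0,0],0,0.2],[[-0.15,0,0],0,0.2],[[-0.15,0,0],0,0.2],[[-0.15,0,0],0,0.2],[[-0.1,0,0],0,0.2],[[-0.06,0,0],0,0.2],[[-0.06,0,0],0,0.2],[[-0.06,0,0],0,0.2],[[-0.06,0,0],0,0.2],[[-0.06,0,0],0,0.2]]'; python3 -m inch '[[[-0.06,0,0],0,0.2],[[-0.06,0,0],0,0.2],[[-0.06,0,0],0,0.2],[[-0.06,0,0],0,0.2],[[-0.06,0,0],0,0.2],[[-0.06,0,0],0,0.2],[[-0.06,0,0],0,0.2],[[-0.06,0,0],0,0.2],[[-0.06,0,0],0,0.2],[[-0.06,0,0],0,0.2]]'
python3 - <<'E'
from h import *
p=eyes.read_camera('side');cv2.imwrite('pics/c.png',cv2.resize(cv2.cvtColor(p['pixels'],cv2.COLOR_RGB2BGR)[80:320,120:370],None,fx=2,fy=2))
E
```

```text
t: 6.55
eef_pos: [531.8, 287.6, 160.9]
tcp_rot: [3.141, -0.0, 1.766]
ft_force: [-1.1, 2.0, 2.0]
opening: 0.399
grip_force: 1.3
t: 7.8
eef_pos: [538.7, 252.0, 160.6]
tcp_rot: [-3.142, 0.0, 1.766]
ft_force: [0.0, 1.1, 1.6]
opening: 0.401
grip_force: 0.7
```

View pics/c.png

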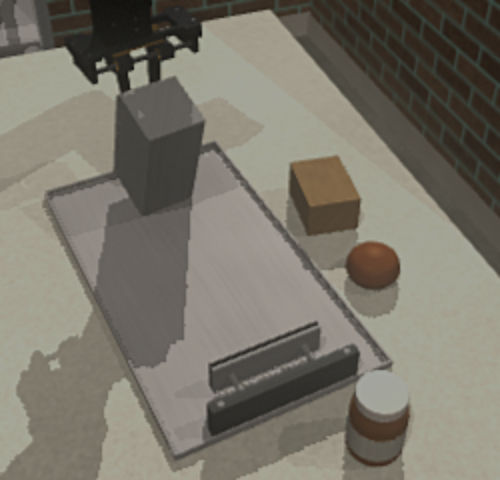

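The tin's lower front corner is still at about pixel (195,186), and the top has moved forward, so it is tipping rather than sliding. I'll keep pushing.

```bash
python3 -m inch '[[[-0.07,0,0],0,0.2],[[-0.07,0,0],0,0.2],[[-0.07,0,0],0,0.2],[[-0.07,0,0],0,0.2],[[-0.07,0,0],0,0.2],[[-0.07,0,0],0,0.2],[[-0.07,0,0],0,0.2],[[-0.07,0,0],0,0.2],[[-0.07,0,0],0,0.2],[[-0.07,0,0],0,0.2]]'
python3 - <<'E'
from h import *
p=eyes.read_camera('side');cv2.imwrite('pics/d.png',cv2.resize(cv2.cvtColor(p['pixels'],cv2.COLOR_RGB2BGR)[80:320,120:370],None,fx=2,fy=2))
E
```

```text
t: 9.1
eef_pos: [546.9, 210.8, 160.6]
tcp_rot: [3.142, -0.0, 1.766]
ft_force: [-0.8, 0.5, 0.3]
opening: 0.397
grip_force: 0.0
```

View pics/d.png

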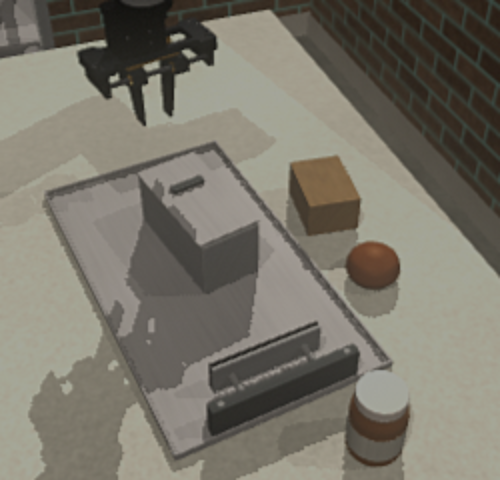

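The tin lies lid up on the sheet, with its trailing end under the gripper near crop (140,180) and its leading end near (230,260). I'll measure its lid from the top camera.

```bash
cat > m2.py <<'E'
from h import *
p=eyes.read_camera('top'); M=P(p)
for t in('tin','stop','pad_nominal','lid_high'):
    d=eyes.spot_point(t,p); z={'tin':48,'stop':3,'pad_nominal':35,'lid_high':97}[t]
    print(t,[(round(x['score'],2),np.round(x['centre'],1),onplane(M,x['centre'],z).round(1)) for x in d[:2]])
a=p['pixels'][165:295,140:345]
cv2.imwrite('pics/e.png',cv2.cvtColor(cv2.resize(a,None,fx=3.9,fy=3.9,interpolation=cv2.INTER_CUBIC),cv2.COLOR_RGB2BGR))
E
python3 -m inch '[[[0.6,0,-0.2],0,-0.05],[[0.8,0,-0.2],0,-0.05],[[0.8,0,0],0,-0.05],[[0,0,0],0.6,-0.05],[[0,0,0],0.6,-0.05],[[0,0,0],0,-0.05],[[0,0,0],0,-0.05],[[0,0,0],0,-0.05],[[0,0,0],0,-0.05],[[0,0,0],0,-0.05]]'; python3 m2.py
```

```text
t: 10.4
eef_pos: [521.2, 340.5, 184.7]
tcp_rot: [3.142, -0.0, 1.661]
ft_force: [0.3, 0.5, 0.8]
opening: 0.527
grip_force: 0.0
tin [(0.97, array([229.2, 189.1]), array([547.4, 187.1])), (0.27, array([156.6, 224.3]), array([762.2,  92.3]))]
stop [(0.58, array([224.9, 321.5]), array([ 570.8, -197.9]))]
pad_nominal [(0.85, array([224.1, 313. ]), array([ 569.6, -169. ]))]
lid_high [(0.65, array([216.8, 239.1]), array([580.2,  43. ])), (0.6, array([223.3, 323. ]), array([ 566.2, -189.4]))]
```

View pics/e.png

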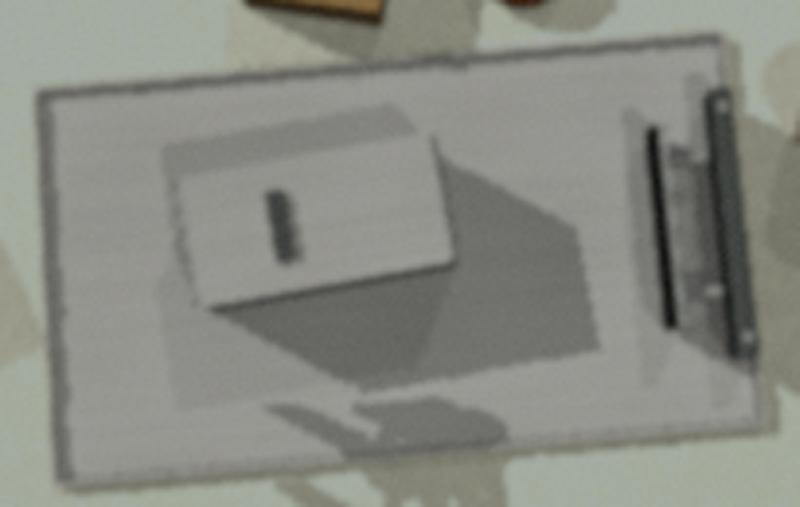

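The lid's corners in the crop are at (175,177), (433,137), (455,262) and (205,307). The pad's top edge runs (652,130)–(670,328) and the bar (715,92)–(745,355).

```bash
cat > m3.py <<'E'
from h import *
M=np.load('pics/Mt.npy')
w=lambda x,y,z:onplane(M,(y/3.9-.4+165,x/3.9-.4+140),z)
ang=lambda v:round(np.degrees(np.arctan2(v[1],v[0])),1)
L=[w(*c,97) for c in((175,177),(205,307),(433,137),(455,262))]
print('lid',np.round(L,1).tolist(),'axis',ang(L[0]-L[2]),ang(L[1]-L[3]),'ends+90',ang(L[0]-L[1])+90,ang(L[2]-L[3])+90,'trail mid',(L[0]+L[1])/2,'lead',(L[2]+L[3])/2)
p=[w(652,130,58),w(670,328,58)];b=[w(715,92,53),w(745,355,53)]
print('pad',np.round(p,1).tolist(),ang(p[0]-p[1])+90,np.mean(p,0),'bar',ang(b[0]-b[1])+90,np.mean(b,0))
c=[w(*q,12) for q in((38,92),(725,38),(770,432),(63,488))]
print('pan',ang(c[0]-c[1]),ang(c[3]-c[2]),ang(c[0]-c[3])+90,ang(c[1]-c[2])+90,np.mean(c,0))
E
python3 m3.py
```

```text
lid [[596.5, 195.2], [504.7, 170.3], [628.6, 12.0], [539.5, -5.3]] axis 99.9 101.2 ends+90 105.2 101.0 trail mid [550.62103587 182.74447024] lead [584.05450231   3.32764654]
pad [[642.3, -148.6], [497.6, -161.7]] 95.2 [ 569.97989773 -155.15163723] bar 96.2 [ 575.88117764 -206.18219554]
pan 95.6 95.5 96.6 96.1 [547.67633153  36.58096603]
```

The tin lies about 22 mm off the centreline towards +x and is yawed about 5.5° from the sheet. A light sideways nudge ahead of its centre should fix most of both.

```bash
python3 -m inch '[[[-0.743,0.287,0],0,1],[[-0.743,0.287,0],0,1],[[-0.743,0.287,0],0,1],[[-0.743,0.287,0],0,1],[[-0.743,0.287,0],0,1],[[-0.743,0.287,0],0,1],[[0,0,0.5],0,1],[[0,0,0.6],0,1],[[0,0,0.65],0,1],[[0,0,0.65],0,1]]'; python3 -m inch '[[[0,-0.04,0],0,1],[[0,-0.04,0],0,1],[[0,-0.04,0],0,1],[[0,-0.04,0],0,1],[[0,-0.04,0],0,1],[[0,-0.04,0],0,1],[[0,-0.04,0],0,1],[[0,-0.04,0],0,1],[[0,-0.04,0],0,1],[[0,-0.04,0],0,1]]'
```

```text
t: 11.9
eef_pos: [648.4, 83.5, 39.6]
tcp_rot: [3.141, -0.0, 1.661]
ft_force: [0.3, -0.0, 0.1]
opening: 0.003
grip_force: 0.0
t: 13.15
eef_pos: [624.5, 81.3, 40.7]
tcp_rot: [3.141, -0.0, 1.661]
ft_force: [2.1, -0.7, 0.6]
opening: 0.005
grip_force: 1.6
```

```bash
python3 -m inch '[[[0,-0.03,0],0,1],[[0,-0.03,0],0,1],[[0,-0.03,0],0,1],[[0,-0.03,0],0,1],[[0,-0.03,0],0,1],[[0,-0.03,0],0,1],[[0,-0.03,0],0,1],[[0,-0.03,0],0,1],[[0,-0.03,0],0,1],[[0,0,0],0,1]]'; python3 m2.py; python3 -c "
import cv2;cv2.imwrite('pics/f.png',cv2.imread('pics/e.png'))"
```

```text
t: 14.4
eef_pos: [608.0, 79.9, 40.6]
tcp_rot: [-3.141, -0.0, 1.661]
ft_force: [4.0, -0.9, 1.5]
opening: 0.008
grip_force: 1.2
tin [(0.71, array([229.7, 190.4]), array([546. , 183.3]))]
stop []
pad_nominal [(0.57, array([222.6, 311.1]), array([ 573.8, -163.5]))]
lid_high [(0.82, array([226.3, 237.3]), array([553.7,  47.4]))]
```

View pics/f.png

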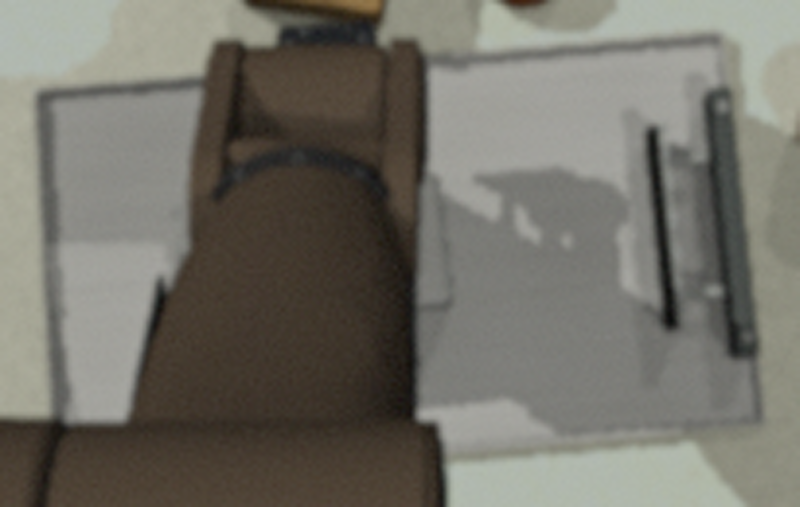

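Only the leading end shows, running (437,175)–(450,305) in the crop. It is nearly parallel to the pad (652,130)–(670,328) and close to centred. Next I'll go round to the trailing end.

```bash
python3 -m inch '[[[0,0.4,0],0,1],[[0,0,-0.6],0,1],[[0,0,-0.6],0,1],[[0,0,-0.6],0,1],[[0,0,-0.6],0,1],[[0.49,-0.285,0],-0.07,-0.05],[[0.49,-0.285,0],0,-0.05],[[0.49,-0.285,0],0,-0.05],[[0.49,-0.285,0],0,-0.05],[[0.49,-0.285,0],0,-0.05]]'; python3 -m inch '[[[0,0,0],0,-0.05],[[0,0,0],0,-0.05],[[0,0,0.6],0,-0.05],[[0,0,0.6],0,-0.05],[[0,0,0.6],0,-0.05],[[0,0,0.6],0,-0.05],[[0,0,0],0,-0.05],[[-0.06,0,0],0,-0.05],[[-0.06,0,0],0,-0.05],[[-0.06,0,0],0,-0.05]]'; python3 m2.py; cp pics/e.png pics/g.png
```

```text
t: 15.9
eef_pos: [531.6, 220.9, 184.2]
tcp_rot: [-3.14, 0.0, 1.667]
ft_force: [1.0, 0.1, -0.0]
opening: 0.474
grip_force: 0.0
t: 17.15
eef_pos: [534.6, 209.2, 41.7]
tcp_rot: [3.14, -0.0, 1.667]
ft_force: [0.2, -0.1, 0.2]
opening: 0.526
grip_force: 0.0
tin [(0.6, array([234.6, 185.6]), array([531.8, 196.5])), (0.56, array([155.6, 272.8]), array([767.7, -49.9]))]
stop [(0.84, array([225.5, 322. ]), array([ 569. , -199.4])), (0.3, array([198.8, 354.7]), array([ 650.6, -297.3]))]
pad_nominal [(0.7, array([218.9, 306.9]), array([ 584.4, -151.4]))]
lid_high [(0.73, array([226.3, 238.8]), array([553.8,  43.2]))]
```

View pics/g.png

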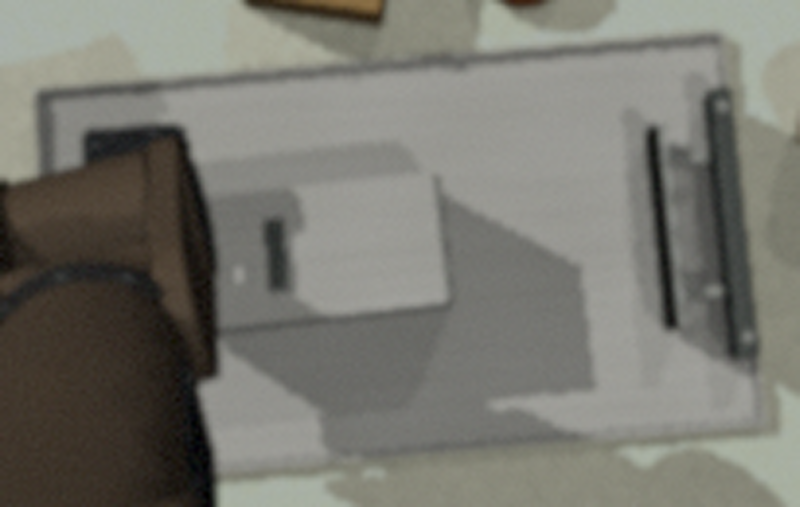

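The tin is square, with its leading end at crop x≈443 and the pad at x≈652. I'll slide it now.

```bash
python3 -m inch '[[[-0.06,0,0],0,-0.05],[[-0.06,0,0],0,-0.05],[[-0.06,0,0],0,-0.05],[[-0.06,0,0],0,-0.05],[[-0.08,0,0],0,-0.05],[[-0.08,0,0],0,-0.05],[[-0.08,0,0],0,-0.05],[[-0.08,0,0],0,-0.05],[[-0.08,0,0],0,-0.05],[[-0.08,0,0],0,-0.05]]'; python3 -m inch '[[[-0.08,0,0],0,-0.05],[[-0.08,0,0],0,-0.05],[[-0.08,0,0],0,-0.05],[[-0.08,0,0],0,-0.05],[[-0.08,0,0],0,-0.05],[[-0.08,0,0],0,-0.05],[[-0.08,0,0],0,-0.05],[[-0.08,0,0],0,-0.05],[[-0.08,0,0],0,-0.05],[[-0.08,0,0],0,-0.05]]'
```

```text
t: 18.65
eef_pos: [538.3, 166.2, 40.6]
tcp_rot: [-3.142, -0.0, 1.667]
ft_force: [-0.9, 3.0, -0.3]
opening: 0.524
grip_force: 1.5
t: 19.9
eef_pos: [542.9, 118.4, 40.6]
tcp_rot: [3.142, -0.0, 1.668]
ft_force: [-0.5, 2.9, 0.5]
opening: 0.523
grip_force: 1.5
```

```bash
python3 -m inch '[[[-0.08,0,0],0,-0.05],[[-0.08,0,0],0,-0.05],[[-0.08,0,0],0,-0.05],[[-0.08,0,0],0,-0.05],[[-0.08,0,0],0,-0.05],[[-0.06,0,0],0,-0.05],[[-0.05,0,0],0,-0.05],[[-0.04,0,0],0,-0.05],[[-0.03,0,0],0,-0.05],[[-0.03,0,0],0,-0.05]]'; python3 -m inch '[[[-0.015,0,0],0,-0.05],[[-0.015,0,0],0,-0.05],[[-0.015,0,0],0,-0.05],[[-0.015,0,0],0,-0.05],[[-0.015,0,0],0,-0.05],[[-0.015,0,0],0,-0.05],[[-0.015,0,0],0,-0.05],[[-0.015,0,0],0,-0.05],[[-0.015,0,0],0,-0.05],[[-0.015,0,0],0,-0.05]]'; python3 m2.py >/dev/null; cp pics/e.png pics/i.png
```

```text
t: 21.15
eef_pos: [546.4, 82.2, 40.6]
tcp_rot: [3.142, -0.0, 1.668]
ft_force: [-0.9, 3.8, -0.4]
opening: 0.526
grip_force: 1.5
t: 22.4
eef_pos: [547.3, 73.3, 40.6]
tcp_rot: [3.142, -0.0, 1.668]
ft_force: [-0.4, 1.5, -0.3]
opening: 0.525
grip_force: 1.5
```

View pics/i.png

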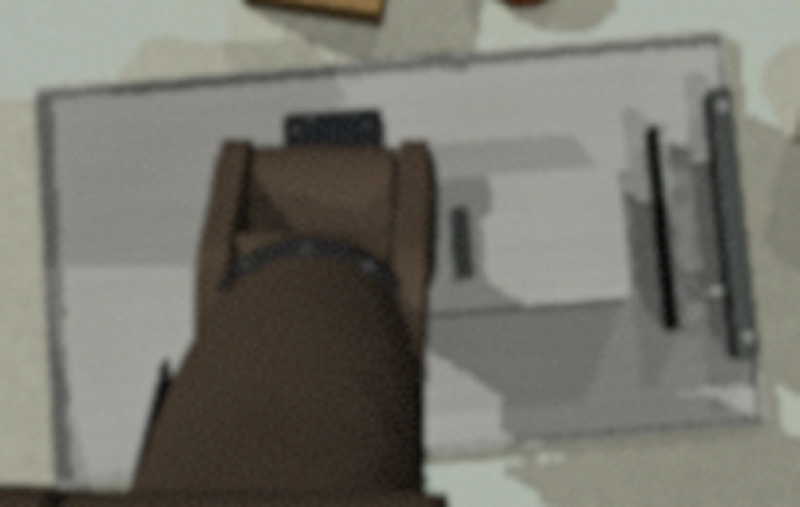

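The tin is square, and its lid edge (x≈628) is about 14 mm short of the pad (x≈650). I'll go on slowly, reading the force after each call.

```bash
python3 -m inch '[[[-0.015,0,0],0,-0.05],[[-0.015,0,0],0,-0.05],[[-0.015,0,0],0,-0.05],[[-0.015,0,0],0,-0.05],[[-0.015,0,0],0,-0.05],[[-0.015,0,0],0,-0.05],[[-0.015,0,0],0,-0.05],[[-0.015,0,0],0,-0.05],[[-0.015,0,0],0,-0.05],[[-0.015,0,0],0,-0.05]]'; python3 -m inch '[[[-0.005,0,0],0,-0.05],[[-0.005,0,0],0,-0.05],[[-0.005,0,0],0,-0.05],[[-0.005,0,0],0,-0.05],[[-0.005,0,0],0,-0.05],[[-0.005,0,0],0,-0.05],[[-0.005,0,0],0,-0.05],[[-0.005,0,0],0,-0.05],[[-0.005,0,0],0,-0.05],[[-0.005,0,0],0,-0.05]]'
```

```text
t: 23.9
eef_pos: [548.2, 64.3, 40.6]
tcp_rot: [3.142, -0.0, 1.668]
ft_force: [0.0, 3.2, 0.2]
opening: 0.525
grip_force: 1.5
t: 25.15
eef_pos: [548.4, 61.3, 40.6]
tcp_rot: [3.142, -0.0, 1.668]
ft_force: [0.0, 2.7, -0.5]
opening: 0.529
grip_force: 1.5
```

```bash
python3 -m inch '[[[-0.005,0,0],0,-0.05],[[-0.005,0,0],0,-0.05],[[-0.005,0,0],0,-0.05],[[-0.005,0,0],0,-0.05],[[-0.005,0,0],0,-0.05],[[-0.005,0,0],0,-0.05],[[-0.005,0,0],0,-0.05],[[-0.005,0,0],0,-0.05],[[-0.005,0,0],0,-0.05],[[-0.005,0,0],0,-0.05]]'
```

```text
t: 26.4
eef_pos: [548.8, 58.4, 40.6]
tcp_rot: [3.142, -0.0, 1.668]
ft_force: [-1.3, 3.5, 0.0]
opening: 0.524
grip_force: 1.5
```

```bash
python3 -m inch '[[[-0.005,0,0],0,-0.05],[[-0.005,0,0],0,-0.05],[[-0.005,0,0],0,-0.05],[[-0.005,0,0],0,-0.05],[[-0.005,0,0],0,-0.05],[[-0.005,0,0],0,-0.05],[[-0.005,0,0],0,-0.05],[[-0.005,0,0],0,-0.05],[[-0.005,0,0],0,-0.05],[[-0.005,0,0],0,-0.05]]'
```

```text
t: 27.65
eef_pos: [549.0, 55.4, 40.6]
tcp_rot: [3.142, -0.0, 1.668]
ft_force: [0.1, 3.1, -0.5]
opening: 0.524
grip_force: 1.5
```

```bash
python3 -m inch '[[[-0.005,0,0],0,-0.05],[[-0.005,0,0],0,-0.05],[[-0.005,0,0],0,-0.05],[[-0.005,0,0],0,-0.05],[[-0.005,0,0],0,-0.05],[[-0.005,0,0],0,-0.05],[[-0.005,0,0],0,-0.05],[[-0.005,0,0],0,-0.05],[[-0.005,0,0],0,-0.05],[[-0.005,0,0],0,-0.05]]'
```

```text
t: 28.9
eef_pos: [549.3, 52.4, 40.6]
tcp_rot: [3.142, -0.0, 1.668]
ft_force: [-0.5, 3.0, 0.4]
opening: 0.528
grip_force: 1.5
```

```bash
python3 -m inch '[[[-0.004,0,0],0,-0.05],[[-0.004,0,0],0,-0.05],[[-0.004,0,0],0,-0.05],[[-0.004,0,0],0,-0.05],[[-0.004,0,0],0,-0.05],[[-0.004,0,0],0,-0.05],[[-0.004,0,0],0,-0.05],[[-0.004,0,0],0,-0.05],[[-0.004,0,0],0,-0.05],[[-0.004,0,0],0,-0.05]]'
```

```text
t: 30.15
eef_pos: [549.6, 50.0, 40.6]
tcp_rot: [3.142, -0.0, 1.668]
ft_force: [-0.3, 2.6, -0.0]
opening: 0.525
grip_force: 1.5
```

```bash
python3 -m inch '[[[-0.005,0,0],0,-0.05],[[-0.005,0,0],0,-0.05],[[-0.005,0,0],0,-0.05],[[-0.005,0,0],0,-0.05],[[-0.005,0,0],0,-0.05],[[-0.005,0,0],0,-0.05],[[-0.005,0,0],0,-0.05],[[-0.005,0,0],0,-0.05],[[-0.005,0,0],0,-0.05],[[-0.005,0,0],0,-0.05]]'
```

```text
t: 31.4
eef_pos: [549.8, 47.1, 40.6]
tcp_rot: [-3.142, -0.0, 1.668]
ft_force: [-0.2, 4.2, 1.0]
opening: 0.524
grip_force: 2.5
```

```bash
python3 -m inch '[[[-0.004,0,0],0,-0.05],[[-0.004,0,0],0,-0.05],[[-0.004,0,0],0,-0.05],[[-0.004,0,0],0,-0.05],[[-0.004,0,0],0,-0.05],[[-0.004,0,0],0,-0.05],[[-0.004,0,0],0,-0.05],[[-0.004,0,0],0,-0.05],[[-0.004,0,0],0,-0.05],[[-0.004,0,0],0,-0.05]]'
python3 - <<'E'
from h import *
f=[]
for i in range(4):
    p=eyes.read_camera('side'); f.append(env.state()['ft_force'])
print(np.mean(f,0).round(2))
cv2.imwrite('pics/j.png',cv2.resize(cv2.cvtColor(p['pixels'],cv2.COLOR_RGB2BGR)[190:310,190:320],None,fx=4,fy=4,interpolation=cv2.INTER_CUBIC))
E
```

```text
t: 32.65
eef_pos: [549.9, 45.1, 40.6]
tcp_rot: [-3.141, -0.001, 1.668]
ft_force: [-1.1, 8.6, 0.4]
opening: 0.527
grip_force: 4.5
[-1.15  7.98  1.09]
```

Contact was near y≈47.8 and friction is about 3 N, so I want about 15 N in total at the wrist.

```bash
python3 -m inch '[[[-0.005,0,0],0,-0.05],[[-0.005,0,0],0,-0.05],[[-0.005,0,0],0,-0.05],[[-0.005,0,0],0,-0.05],[[-0.005,0,0],0,-0.05],[[-0.005,0,0],0,-0.05],[[-0.005,0,0],0,-0.05],[[-0.005,0,0],0,-0.05],[[-0.005,0,0],0,-0.05],[[-0.005,0,0],0,-0.05]]'
```

```text
t: 34.1
eef_pos: [550.0, 42.7, 40.6]
tcp_rot: [-3.141, -0.001, 1.668]
ft_force: [-1.9, 13.5, 2.0]
opening: 0.526
grip_force: 7.0
```

```bash
python3 -m inch '[[[-0.006,0,0],0,-0.05],[[-0.006,0,0],0,-0.05],[[-0.004,0,0],0,-0.05],[[0,0,0],0,-0.05],[[0,0,0],0,-0.05],[[0,0,0],0,-0.05],[[0,0,0],0,-0.05],[[0,0,0],0,-0.05],[[0,0,0],0,-0.05],[[0,0,0],0,-0.05]]'; python3 -m inch '[[[0,0,0],0,-0.05],[[0,0,0],0,-0.05],[[0,0,0],0,-0.05],[[0,0,0],0,-0.05],[[0,0,0],0,-0.05],[[0,0,0],0,-0.05],[[0,0,0],0,-0.05],[[0,0,0],0,-0.05],[[0,0,0],0,-0.05],[[0,0,0],0,-0.05]]'
python3 - <<'E'
from h import *
f=[]
for i in range(4):
    p=eyes.read_camera('side'); f.append(env.state()['ft_force'])
print(np.mean(f,0).round(2))
E
```

```text
t: 35.35
eef_pos: [550.0, 41.9, 40.7]
tcp_rot: [-3.141, -0.001, 1.668]
ft_force: [-2.8, 14.7, 2.7]
opening: 0.524
grip_force: 7.5
t: 36.6
eef_pos: [550.0, 41.9, 40.7]
tcp_rot: [-3.141, -0.001, 1.668]
ft_force: [-2.6, 14.2, 1.7]
opening: 0.528
grip_force: 7.5
[-2.37 14.71  2.15]
```

The pad force is about 12 N by both the force reading and the compression, and it has been held for over 2 s. I'll back away slowly.

```bash
python3 -m inch '[[[0.006,0,0],0,-0.05],[[0.006,0,0],0,-0.05],[[0.006,0,0],0,-0.05],[[0.006,0,0],0,-0.05],[[0.006,0,0],0,-0.05],[[0.006,0,0],0,-0.05],[[0.006,0,0],0,-0.05],[[0.006,0,0],0,-0.05],[[0.006,0,0],0,-0.05],[[0.006,0,0],0,-0.05]]'; python3 -m inch '[[[0.005,0,0],0,-0.05],[[0.005,0,0],0,-0.05],[[0.005,0,0],0,-0.05],[[0.005,0,0],0,-0.05],[[0.005,0,0],0,-0.05],[[0.005,0,0],0,-0.05],[[0.005,0,0],0,-0.05],[[0.005,0,0],0,-0.05],[[0.005,0,0],0,-0.05],[[0.005,0,0],0,-0.05]]';python3 -m inch '[[[0.01,0,0],0,-0.05],[[0.02,0,0],0,-0.05],[[0.05,0,0],0,-0.05],[[0.1,0,0],0,-0.05],[[0.15,0,0],0,-0.05],[[0.2,0,0],0,-0.05],[[0.3,0,0],0,-0.05],[[0.3,0,0],0,-0.05],[[0.3,0,0],0,-0.05],[[0,0,0],0,-0.05]]'; python3 m2.py; cp pics/e.png pics/k.png
```

```text
t: 38.05
eef_pos: [550.0, 44.3, 40.6]
tcp_rot: [-3.141, -0.0, 1.668]
ft_force: [-1.5, 4.3, 2.1]
opening: 0.523
grip_force: 1.7
t: 39.3
eef_pos: [549.8, 47.3, 40.6]
tcp_rot: [3.141, -0.0, 1.668]
ft_force: [-0.2, -0.2, -0.8]
opening: 0.53
grip_force: 0.0
t: 40.55
eef_pos: [541.3, 134.2, 40.6]
tcp_rot: [3.142, -0.0, 1.67]
ft_force: [-0.1, 0.2, -0.0]
opening: 0.525
grip_force: 0.0
tin [(0.58, array([230.2, 243.5]), array([547.3,  31.3]))]
stop [(0.96, array([223.3, 323.6]), array([ 575.6, -204.2])), (0.67, array([222.9, 296.5]), array([ 575.4, -124. ]))]
pad_nominal [(0.91, array([220.2, 309.4]), array([ 580.7, -158.6]))]
lid_high [(0.9, array([222.6, 296.3]), array([ 566.9, -115.6]))]
```

View pics/k.png

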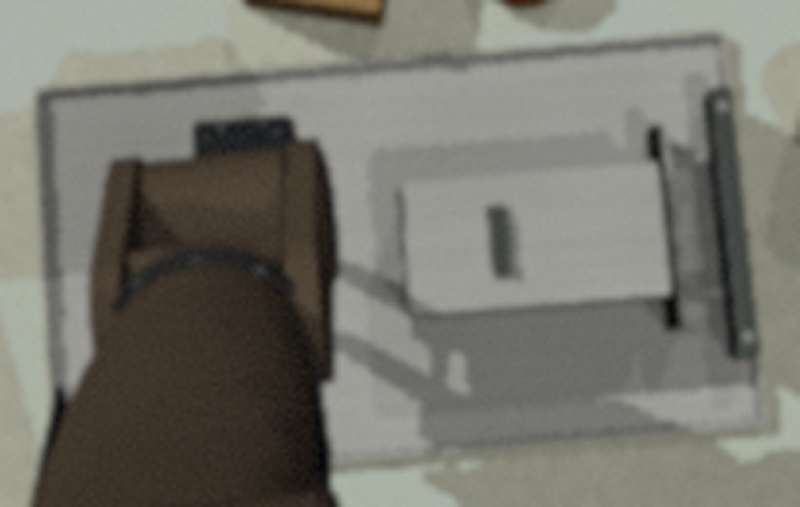

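The tin lies lid up and square, its leading end (x≈665) against the pad (x≈655–675), and the fingers are well clear. It stopped following the fingers before the spring was fully released, so the pad should still be pressing on it. I'll hand in the job.

```bash
python3 -c "
from cell import env
print(env.job_done())"
```

```text
the job is handed in; nothing more can be done
None
```

I handed the job in, but no verdict came back: the tin is lying lid up and square against the pad, after about 12 N (inferred from the wrist force and pad compression) held on it for over 2 s, and the arm is backed clear.

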